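# Find where the topping tray's cover binds and back it off

## Task

On the steel table stand two alike topping trays with sliding covers; on one of them the lips of the track are bent inwards. Slide that tray's cover along its track by its knob until its leading edge just binds in the bent stretch, without forcing it through, then back it off about 40 mm so that it sits free, and let go. Leave the other tray's cover where it is.

Things in the scene. Friction and masses are not known exactly. Their poses are not given: they have to be found in the camera images.
- cover_knob (a point): Round black knob (24 mm across, 50 mm high) on the sliding cover of the tray with the bent track; the point is on its axis, half-way up, 25 mm above the cover plate. Plate 100 mm across the track, 90 along it, knob at its centre: leading edge 45 mm ahead of the axis. y axis: along the track to the tight spot. It slides only, with 1.5 N friction, and stays put. Rail tops 84 mm above the table.
- tight_spot (a point): Mouth of the tight spot: centre of the track, 80 mm above the table (cover's upper face), where the bent steel lips on both rails begin to lean in; they reach 18 mm in and 10 mm up. y axis: along the track, away from the cover, which starts on the -y side. No resistance before this point; beyond it the cover's edge is pushed back like by a spring, 0.8 N per mm (16 N at 20 mm).
- cover_b_knob (a point): The same point on the like knob and cover of the other tray, whose track is straight. It slides as easily; leave it where it is. Each tray is an open steel box 107 mm wide, 320 mm along the track.

How it is judged (in metres and radians):
On the way:
1. the cover's leading edge has run into the tight spot (at or past its mouth) (y of cover_knob in the frame of tight_spot above -0.045 m), for 0.1 s.
At the end, for the whole second after the job is handed in: After it has bound, the cover stands backed off, its leading edge 15 to 55 mm short of the mouth of the tight spot (40 mm asked), at rest, and the other tray's cover is within 15 mm of where it was (y of cover_knob in the frame of tight_spot between -0.1 and -0.06 m and distance of cover_b_knob from where it was at the start of the episode below 0.015 m); the robot touches nothing.
It fails at once if the cover is forced more than 22 mm into the tight spot (y of cover_knob in the frame of tight_spot above -0.023 m).
It fails at once if the other tray's cover is shifted more than 15 mm (distance of cover_b_knob from where it was at the start of the episode above 0.015 m).
It also fails if it takes over 32 s, if anything falls off the work surface, if the arm or the gripper's body presses on something with over 40 N, if the wrist force passes 120 N, or if a joint passes its speed limit or range.

## Robot

A 7-joint arm with a two-finger parallel gripper is mounted at the origin on the work surface. World frame = base frame: x ahead of the robot, y to its left, z up, the work surface at z = 0. Lengths are in m, angles in degrees, forces in N, time in s.
With the tool pointing down it reaches from about 0.4 to 0.85 m from the base axis. Payload 10.4 kg.
Tool frame: the origin (TCP) lies between the finger pads; the fingertips stand 19 mm ahead of it and the grasp point (between the pads) is the TCP; z points along the fingers, y is the line along which they close (so a half turn about z gives the same grasp; the last joint's range is limited). The gripper opens to 85 mm and grips with 20 to 120 N. Pads are 22 mm wide; open, the fingers measure 114 mm over their backs; the gripper's body (76 mm by 85 mm) begins 54 mm behind the grasp point. The pads swing forward as they close: fully open they stand 13 mm farther back than shut.
Start: joints at [73.591, 19.034, -3.707, 83.658, 1.238, 77.344, -5.071], TCP at [0.163, -0.603, 0.25] pointing down, gripper open.
Joint ranges: [-148.97, 148.97], [-28.65, 121.19], [-84.17, 76.75], [9.2, 138.47], [-72.65, 252.65], [3.7, 117.97], [-149.18, 149.18]. Speed limits (degrees/s): [127.2, 127.2, 159.86, 159.86, 180, 180, 180].

## Interface

Orientations are given as [roll, pitch, yaw] about the fixed x, y, z axes, in that order (R = Rz(yaw) Ry(pitch) Rx(roll)).
In Python, from cell import r gives the robot as it stands.
- The arm moves only by the tool drive_tool, never from a script. Its argument "motion" is a list of rows, each a list of 7 numbers: the shift along the tool's x, y, z in units of 150 mm (1.0 is 150 mm), then the turn, a rotation vector about the tool's x, y, z in units of 0.5 rad (1.0 is 0.5 rad), then the gripper's target within -1 to 1 (fully open at 1, half-way at 0, shut at -1). In form: [[x, y, z, wx, wy, wz, fingers], ...]. A call has exactly 5 rows; each row shifts and turns the commanded pose from where the row before left it, along the tool's axes as they then stand; what a row does not reach is not made up. A row lasts 1/12 s, in which the tool goes at most 41.7 mm and 7.16 degrees, less where a joint would pass 70% of its speed; a pose out of reach is approached as far as the arm can. A call with a number of a shift or a turn outside -1 to 1 is refused whole. A call with a gripper value outside its range is refused whole. The fingers move at their own pace and stop on an object; the grip force is fixed at half the most. Time passes only in rows, so rows that do not move let the fingers close, or fill a call up. It gives the time, the measured TCP pose, the force, the opening and the grip force at its end, in the units of the state.
- r.get_obs(): the state, without advancing time (a new reading comes with each control period).
- r.snapshot(name): name is "side" or "top"; returns a dict with "color" (400x640x3 uint8, red, green, blue), "range_z" (400x640 float32, m along the optical axis (not along the pixel's ray), 0 where there is no reading), "fx", "fy", "cx", "cy" (pixels), "rvec" (rotation vector, rad) and "tvec" (3), from world to camera coordinates, as OpenCV has them. Camera axes: x right, y down, z forward; pixel columns grow to the right and rows downward; lengths in m; the calibration is good to about 2 mm. A picture is of the moment at which its call begins.
- r.hand_in(): hands the job in; it is judged then, once.
The state is a dict: "time": time; "joint_pos": joint angles; "dq": joint speeds; "joint_efforts": joint torques, N m; "ee_pos": TCP position; "orientation": TCP orientation; "contact_force": force on the tool from outside, world axes, zero at the start; "ft_torque": the same for the moment, N m; "finger_gap": finger opening in m; "grasp_force": force on a finger pad.
Only numpy, scipy, OpenCV 4.12 (cv2) and the standard library are available. Lean on these libraries where they do the work, as an engineer would, in place of code of your own. Each camera call takes 0.05 s, during which the arm holds its last target. There are 200 camera calls.

## Working session

There is one attempt and no reset: what is moved stays moved. The work goes in short steps, Python scripts to look and compute and a tool call to move; the robot and the scene stay as the last step left them, time stands still between calls to the robot, and variables do not carry over. Pictures are saved under pics/ and viewed, at most 10 in all, crops included, and the job is handed in when it is done.

Besides the shell and the picture viewer there is one more tool, called after ">>>" by a JSON object that holds its "api" and its "payload", one argument or row to a line. drive_tool: Moves the arm, as the interface text tells. Shifts and turns lie within -1 to 1; 1 stands for 150 mm of shift or 0.5 rad of turn. Its arguments: {"type":"object","properties":{"motion":{"type":"array","items":{"type":"array","items":{"type":"number"}}}},"required":["motion"]}

```bash
mkdir -p pics; cat > h.py <<'E'
import numpy as np, cv2
from cell import r
def snap(n):
    s=r.snapshot(n); R=cv2.Rodrigues(np.array(s["rvec"],float))[0]; t=np.array(s["tvec"],float).ravel()
    z=s["range_z"]; v,u=np.mgrid[:z.shape[0],:z.shape[1]]
    P=np.stack([(u-s["cx"])/s["fx"]*z,(v-s["cy"])/s["fy"]*z,z],-1)
    s["W"]=(P-t)@R; s["W"][z==0]=np.nan; s["R"]=R; s["t"]=t
    return s
def save(s,n): cv2.imwrite("pics/"+n+".png",s["color"][...,::-1])
E
python3 - <<'E'
from h import *
for n in("top","side"):
    s=snap(n);save(s,n+"1");print(n,-s["R"].T@s["t"],s["fx"])
print(r.get_obs())
E
```

```text
top [ 0.51028508 -0.02505359  0.77867661] 420.08568324934015
side [0.36996048 0.37536451 0.62579562] 442.7127616907599
{'time': 0.1, 'joint_pos': array([73.59055329, 19.07072955, -3.70753635, 83.7010526 ,  1.23658417,
       77.34291764, -5.07212007]), 'dq': array([-0.02177448,  0.05742025,  0.06875215, -0.11477653, -0.0973199 ,
        0.00531827, -0.00155269]), 'joint_efforts': array([ 1.09088767e-03, -6.26749635e+01,  4.89726174e-02, -3.92434180e+01,
        1.63611781e-02,  6.90174813e-03,  6.08659730e-05]), 'ee_pos': array([ 0.16289643, -0.60307722,  0.24957076]), 'orientation': array([-1.79925127e+02,  2.17543748e-03,  1.51144742e+01]), 'contact_force': array([0.49848421, 0.21985326, 0.17596281]), 'ft_torque': array([ 0.03039273, -0.01953843,  0.03699792]), 'grasp_force': 0.0, 'finger_gap': 0.08529172158584876}
```

View pics/top1.png

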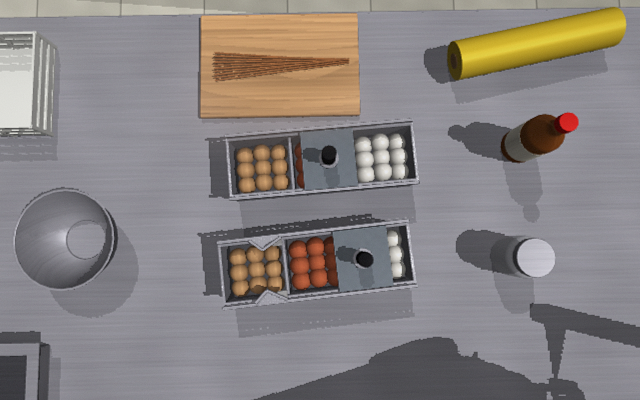

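View pics/side1.png

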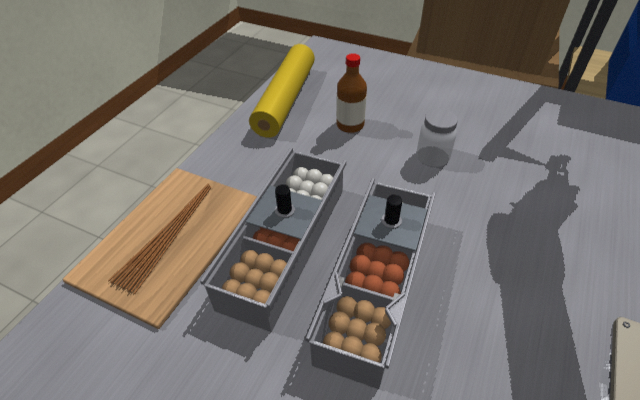

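The bent lips are on the lower tray in the top view, at about (265,243) and (270,297). Its knob is at (364,259), and the other tray's knob is at (329,156). Next I measure both knobs and the lips.

```bash
python3 - <<'E'
from h import *
s=snap("top");W=s["W"];c=s["color"].astype(int)
dark=(c.max(2)<50)&(W[...,2]>0.105)&(W[...,2]<0.15)
n,l,st,ce=cv2.connectedComponentsWithStats(dark.astype(np.uint8))
for i in range(1,n):
    if st[i,4]>40:
        p=W[l==i]; zt=np.nanpercentile(p[:,2],90); q=p[p[:,2]>zt-.004]
        print("knob",ce[i],st[i,4],zt,(q[:,:2].max(0)+q[:,:2].min(0))/2,np.ptp(q[:,:2],axis=0))
# bent tray: rails and lips by height
y0,y1,x0,x1=210,315,205,425
z=W[...,2]
reg=np.zeros(z.shape,bool);reg[y0:y1,x0:x1]=1
m=reg&(z>.078)&(z<.100)
p=W[m][:,:2].astype(np.float32); print("rails rect",cv2.minAreaRect(p))
m2=reg&(z>.0865)&(z<.105)
n,l,st,ce=cv2.connectedComponentsWithStats(m2.astype(np.uint8))
for i in range(1,n):
    if st[i,4]>15: q=W[l==i];print("lip",ce[i],st[i],q.min(0),q.max(0))
m3=reg&(abs(z-.080)<.003)
print("depth noise",np.nanstd(z[240:250,345:350]),np.nanmean(z[240:250,345:350]))
g=s["color"][205:320,200:425,::-1]
cv2.imwrite("pics/crop1.png",cv2.resize(g,None,fx=3.5,fy=3.5,interpolation=cv2.INTER_CUBIC))
E
```

```text
knob [550.56976744 128.3372093 ] 86 0.14735315339956845 [ 0.67420361 -0.38465158] [0.01857317 0.00739159]
knob [328.5025641  153.95384615] 195 0.13169021336176226 [ 0.64379222 -0.03784906] [0.02231286 0.02051958]
knob [364.60326087 258.99456522] 184 0.13178358989900238 [ 0.47788384 -0.09025487] [0.02131915 0.02140853]
rails rect ((0.4694325923919678, -0.015151575207710266), (0.11221528798341751, 0.318123459815979), 5.4548726081848145)
lip [264.45631068 243.9223301 ] [249 237  32  14 103] [0.49372056 0.04345627 0.08653425] [0.51432609 0.0943766  0.09260202]
lip [270.60526316 295.70175439] [255 290  33  14 114] [0.4087336  0.03324146 0.08652801] [0.42972622 0.08480468 0.09284301]
depth noise 0.001376365637430874 0.08039699532229973
```

View pics/crop1.png

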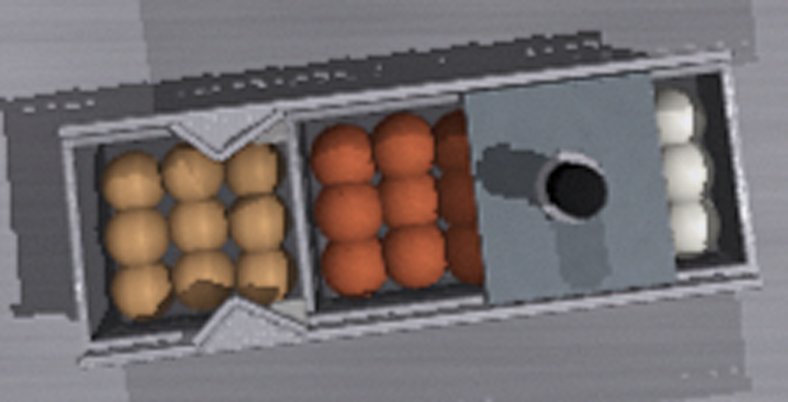

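```bash
cat >> h.py <<'E'
def ray(s,uv,h):
    d=np.array([(uv[0]-s["cx"])/s["fx"],(uv[1]-s["cy"])/s["fy"],1])@s["R"]; c=-s["R"].T@s["t"]
    return c+d*(h-c[2])/d[2]
E
python3 - <<'E'
from h import *
s=snap("top")
a=np.deg2rad(5.45);f=np.array([-np.sin(a),np.cos(a)]);k=np.array([.4779,-.0903])
for uv,h in [((281.4,237.3),.084),((288,298.4),.084),((200+465/3.5,205+95/3.5),.08),((200+487/3.5,205+303/3.5),.08)]:
    p=ray(s,uv,h);print(p,"ahead of knob",(p[:2]-k)@f)
W=s["W"]
for nm,(u0,u1,v0,v1) in {"jar":(510,560,235,280)}.items():
    p=W[v0:v1,u0:u1].reshape(-1,3);p=p[p[:,2]>.03];print(nm,np.nanmin(p,0),np.nanmax(p,0))
d=k-r.get_obs()["ee_pos"][:2]; y=np.deg2rad(15.11)
print("tool shift now",d@[np.cos(y),np.sin(y)],d@[np.sin(y),-np.cos(y)])
E
```

```text
[0.51379715 0.04184242 0.084     ] ahead of knob 0.128135659713187
[0.41465272 0.03221679 0.084     ] ahead of knob 0.12796998551619473
[ 0.52061965 -0.04317856  0.08      ] ahead of knob 0.04285104294617621
[ 0.42337737 -0.05131285  0.08      ] ahead of knob 0.04398930354405134
jar [ 0.43765739 -0.39999026  0.03217716] [ 0.50812334 -0.33525171  0.10396422]
tool shift now 0.4377757046498811 -0.4130311656907039
```

>>> {"api": "drive_tool", "payload": {
  "motion": [
    [0.19, -0.18, 0, 0, 0, 0, 1],
    [0.19, -0.18, 0, 0, 0, 0, 1],
    [0.19, -0.18, 0, 0, 0, 0, 1],
    [0.19, -0.18, 0, 0, 0, 0, 1],
    [0.19, -0.18, 0, 0, 0, 0, 1]
  ]
}}

```text
time: 0.62
ee_pos: [0.2659, -0.4341, 0.2502]
orientation: [180.0, 0.0, 15.1]
contact_force: [0.9, -1.0, 0.9]
finger_gap: 0.0851
grasp_force: 0.0
```

>>> {"api": "drive_tool", "payload": {
  "motion": [
    [0.19, -0.18, 0, 0, 0, 0, 1],
    [0.19, -0.18, 0, 0, 0, 0, 1],
    [0.19, -0.18, 0, 0, 0, 0, 1],
    [0.19, -0.18, 0, 0, 0, 0, 1],
    [0.19, -0.18, 0, 0, 0, 0, 1]
  ]
}}

```text
time: 1.03
ee_pos: [0.3682, -0.2666, 0.2504]
orientation: [180.0, 0.0, 15.1]
contact_force: [1.0, -0.6, 0.4]
finger_gap: 0.0856
grasp_force: 0.0
```

>>> {"api": "drive_tool", "payload": {
  "motion": [
    [0.19, -0.18, 0, 0, 0, 0, 1],
    [0.19, -0.18, 0, 0, 0, 0, 1],
    [0, 0, 0, 0, 0, 0.17, 1],
    [0, 0, 0, 0, 0, 0.167, 1],
    [0, 0, 0, 0, 0, 0, 1]
  ]
}}

```text
time: 1.45
ee_pos: [0.4089, -0.2008, 0.2503]
orientation: [180.0, 0.0, 5.3]
contact_force: [-0.1, 0.0, 0.2]
finger_gap: 0.0856
grasp_force: 0.0
```

>>> {"api": "drive_tool", "payload": {
  "motion": [
    [0.131, -0.173, 0, 0, 0, 0, 1],
    [0.131, -0.173, 0, 0, 0, 0, 1],
    [0.131, -0.173, 0, 0, 0, 0, 1],
    [0.131, -0.173, 0, 0, 0, 0, 1],
    [0, 0, 0, 0, 0, 0, 1]
  ]
}}

```text
time: 1.87
ee_pos: [0.4792, -0.0849, 0.2505]
orientation: [-179.9, -0.1, 6.0]
contact_force: [-1.3, 0.2, -0.4]
finger_gap: 0.0857
grasp_force: 0.0
```

>>> {"api": "drive_tool", "payload": {
  "motion": [
    [0, 0, 0.1, 0, 0, 0, 1],
    [0, 0, 0.1, 0, 0, 0, 1],
    [0, 0, 0.1, 0, 0, 0, 1],
    [0, 0, 0.05, 0, 0, 0, 1],
    [0, 0, 0, 0, 0, 0, 1]
  ]
}}

```text
time: 2.28
ee_pos: [0.476, -0.0909, 0.1963]
orientation: [-179.9, 0.1, 5.5]
contact_force: [-0.0, -0.1, 0.8]
finger_gap: 0.0854
grasp_force: 0.0
```

```bash
python3 - <<'E'
from h import *
s=snap("side");g=s["color"][100:380,230:500,::-1]
cv2.imwrite("pics/side2.png",cv2.resize(g,None,fx=2,fy=2))
E
```

```text
(no output)
```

View pics/side2.png

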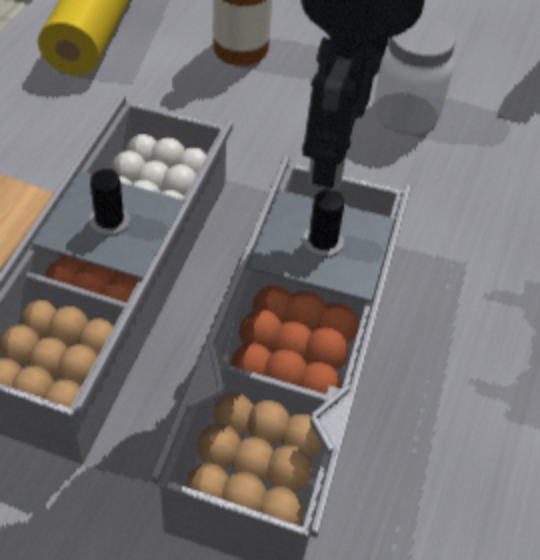

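The fingers hang in line above the knob at (325,215) in the crop, spread fore and aft along the track, and the cover is undisturbed. I'll descend and grip.

>>> {"api": "drive_tool", "payload": {
  "motion": [
    [0.01, 0, 0.15, 0, 0, 0, 1],
    [0, 0, 0.15, 0, 0, 0, 1],
    [0, 0, 0.15, 0, 0, 0, 1],
    [0, 0, 0.1, 0, 0, 0, 1],
    [0, 0, 0, 0, 0, 0, 1]
  ]
}}

```text
time: 2.75
ee_pos: [0.4773, -0.0906, 0.1135]
orientation: [-179.9, 0.2, 5.5]
contact_force: [-0.2, 1.0, -0.5]
finger_gap: 0.0855
grasp_force: 0.0
```

>>> {"api": "drive_tool", "payload": {
  "motion": [
    [0, 0, 0, 0, 0, 0, -1],
    [0, 0, 0, 0, 0, 0, -1],
    [0, 0, 0, 0, 0, 0, -1],
    [0, 0, 0, 0, 0, 0, -1],
    [0, 0, 0, 0, 0, 0, -1]
  ]
}}

```text
time: 3.17
ee_pos: [0.479, -0.0906, 0.1161]
orientation: [180.0, -0.1, 5.5]
contact_force: [0.1, -0.1, 0.1]
finger_gap: 0.0256
grasp_force: 0.0
```

>>> {"api": "drive_tool", "payload": {
  "motion": [
    [0, 0, 0, 0, 0, 0, -1],
    [0, 0, 0, 0, 0, 0, -1],
    [0, 0, 0, 0, 0, 0, -1],
    [0, 0, 0, 0, 0, 0, -1],
    [0, 0, 0, 0, 0, 0, -1]
  ]
}}

```text
time: 3.58
ee_pos: [0.479, -0.0906, 0.1163]
orientation: [180.0, -0.1, 5.5]
contact_force: [-1.9, -0.2, 7.0]
finger_gap: 0.0226
grasp_force: 58.4
```

>>> {"api": "drive_tool", "payload": {
  "motion": [
    [0, -0.08, 0, 0, 0, 0, -1],
    [0, -0.08, 0, 0, 0, 0, -1],
    [0, -0.08, 0, 0, 0, 0, -1],
    [0, -0.08, 0, 0, 0, 0, -1],
    [0, -0.08, 0, 0, 0, 0, -1]
  ]
}}

```text
time: 4.0
ee_pos: [0.4732, -0.0309, 0.1163]
orientation: [179.9, -0.1, 5.4]
contact_force: [-2.2, -2.6, 7.4]
finger_gap: 0.0226
grasp_force: 58.6
```

>>> {"api": "drive_tool", "payload": {
  "motion": [
    [0, -0.03, 0, 0, 0, 0, -1],
    [0, -0.03, 0, 0, 0, 0, -1],
    [0, -0.03, 0, 0, 0, 0, -1],
    [0, -0.03, 0, 0, 0, 0, -1],
    [0, 0, 0, 0, 0, 0, -1]
  ]
}}

```text
time: 4.42
ee_pos: [0.4714, -0.0122, 0.1163]
orientation: [180.0, -0.0, 5.5]
contact_force: [-2.3, 1.3, 7.3]
finger_gap: 0.0227
grasp_force: 58.8
```

>>> {"api": "drive_tool", "payload": {
  "motion": [
    [0, -0.015, 0, 0, 0, 0, -1],
    [0, -0.015, 0, 0, 0, 0, -1],
    [0, 0, 0, 0, 0, 0, -1],
    [0, 0, 0, 0, 0, 0, -1],
    [0, 0, 0, 0, 0, 0, -1]
  ]
}}

```text
time: 4.83
ee_pos: [0.471, -0.0082, 0.1163]
orientation: [180.0, -0.0, 5.5]
contact_force: [-3.2, -1.1, 7.9]
finger_gap: 0.0226
grasp_force: 58.8
```

>>> {"api": "drive_tool", "payload": {
  "motion": [
    [0, -0.015, 0, 0, 0, 0, -1],
    [0, -0.015, 0, 0, 0, 0, -1],
    [0, 0, 0, 0, 0, 0, -1],
    [0, 0, 0, 0, 0, 0, -1],
    [0, 0, 0, 0, 0, 0, -1]
  ]
}}

```text
time: 5.25
ee_pos: [0.4706, -0.004, 0.1163]
orientation: [180.0, -0.0, 5.4]
contact_force: [-3.8, -0.1, 8.3]
finger_gap: 0.0226
grasp_force: 58.8
```

>>> {"api": "drive_tool", "payload": {
  "motion": [
    [0, -0.015, 0, 0, 0, 0, -1],
    [0, -0.01, 0, 0, 0, 0, -1],
    [0, 0, 0, 0, 0, 0, -1],
    [0, 0, 0, 0, 0, 0, -1],
    [0, 0, 0, 0, 0, 0, -1]
  ]
}}

```text
time: 5.67
ee_pos: [0.4703, -0.001, 0.1163]
orientation: [179.9, -0.0, 5.4]
contact_force: [-2.2, -3.3, 8.7]
finger_gap: 0.0228
grasp_force: 58.8
```

>>> {"api": "drive_tool", "payload": {
  "motion": [
    [0, -0.015, 0, 0, 0, 0, -1],
    [0, -0.01, 0, 0, 0, 0, -1],
    [0, 0, 0, 0, 0, 0, -1],
    [0, 0, 0, 0, 0, 0, -1],
    [0, 0, 0, 0, 0, 0, -1]
  ]
}}

```text
time: 6.08
ee_pos: [0.47, 0.0021, 0.1163]
orientation: [179.9, -0.0, 5.4]
contact_force: [-2.4, -6.0, 7.2]
finger_gap: 0.0225
grasp_force: 58.9
```

```bash
python3 - <<'E'
from h import *
F=[]
for i in range(6):
    s=snap("side" if i==0 else "top"); F.append(r.get_obs()["contact_force"])
    if i==0: g=s["color"][100:380,230:500,::-1]
print(np.mean(F,0),np.std(F,0))
cv2.imwrite("pics/side3.png",cv2.resize(g,None,fx=2,fy=2))
E
```

```text
[-2.41096645 -6.0364929   7.95885702] [0.39119233 0.26849427 0.35704118]
```

View pics/side3.png

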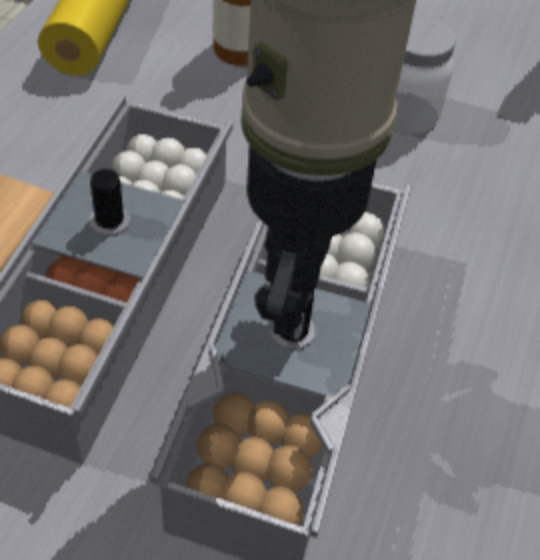

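The cover's edge stands between the bent lips, at about (215,370) and (320,400) in the crop. A steady 6 N of resistance shows it has bound, about 5 mm in. I'll back off about 45 mm and release.

>>> {"api": "drive_tool", "payload": {
  "motion": [
    [0, 0.075, 0, 0, 0, 0, -1],
    [0, 0.075, 0, 0, 0, 0, -1],
    [0, 0.075, 0, 0, 0, 0, -1],
    [0, 0.075, 0, 0, 0, 0, -1],
    [0, 0, 0, 0, 0, 0, -1]
  ]
}}

```text
time: 6.8
ee_pos: [0.4744, -0.0435, 0.1163]
orientation: [179.9, -0.1, 5.3]
contact_force: [-2.4, -1.5, 7.1]
finger_gap: 0.0225
grasp_force: 58.9
```

>>> {"api": "drive_tool", "payload": {
  "motion": [
    [0, 0, 0, 0, 0, 0, -1],
    [0, 0, 0, 0, 0, 0, 1],
    [0, 0, 0, 0, 0, 0, 1],
    [0, 0, 0, 0, 0, 0, 1],
    [0, 0, 0, 0, 0, 0, 1]
  ]
}}

```text
time: 7.22
ee_pos: [0.4738, -0.0411, 0.1153]
orientation: [180.0, -0.0, 5.5]
contact_force: [1.4, 0.2, 0.5]
finger_gap: 0.0701
grasp_force: 0.0
```

>>> {"api": "drive_tool", "payload": {
  "motion": [
    [0, 0, 0, 0, 0, 0, 1],
    [0, 0, 0, 0, 0, 0, 1],
    [0, 0, 0, 0, 0, 0, 1],
    [0, 0, 0, 0, 0, 0, 1],
    [0, 0, 0, 0, 0, 0, 1]
  ]
}}

```text
time: 7.63
ee_pos: [0.4738, -0.0412, 0.1153]
orientation: [180.0, 0.0, 5.5]
contact_force: [0.5, 0.3, 0.1]
finger_gap: 0.0857
grasp_force: 0.0
```

>>> {"api": "drive_tool", "payload": {
  "motion": [
    [0, 0, -0.15, 0, 0, 0, 1],
    [0, 0, -0.2, 0, 0, 0, 1],
    [0, 0, -0.2, 0, 0, 0, 1],
    [0, 0, -0.2, 0, 0, 0, 1],
    [0, 0, 0, 0, 0, 0, 1]
  ]
}}

```text
time: 8.05
ee_pos: [0.4763, -0.041, 0.2333]
orientation: [179.9, -0.4, 5.5]
contact_force: [0.1, -0.5, -0.8]
finger_gap: 0.0854
grasp_force: 0.0
```

>>> {"api": "drive_tool", "payload": {
  "motion": [
    [0, 0.25, 0, 0, 0, 0, 1],
    [0, 0.25, 0, 0, 0, 0, 1],
    [0, 0.25, 0, 0, 0, 0, 1],
    [0, 0.25, 0, 0, 0, 0, 1],
    [0, 0.2, 0, 0, 0, 0, 1]
  ]
}}

```text
time: 8.47
ee_pos: [0.4905, -0.2236, 0.2275]
orientation: [180.0, 0.0, 5.4]
contact_force: [0.2, -0.5, 0.6]
finger_gap: 0.0855
grasp_force: 0.0
```

```bash
python3 - <<'E'
from h import *
s=snap("top");W=s["W"];c=s["color"].astype(int);save(s,"top9")
dark=(c.max(2)<50)&(W[...,2]>0.105)&(W[...,2]<0.15)
n,l,st,ce=cv2.connectedComponentsWithStats(dark.astype(np.uint8))
a=np.deg2rad(5.45);f=np.array([-np.sin(a),np.cos(a)])
for i in range(1,n):
    if st[i,4]>40:
        p=W[l==i]; zt=np.nanpercentile(p[:,2],90); q=p[p[:,2]>zt-.004]; k=(q[:,:2].max(0)+q[:,:2].min(0))/2
        print(ce[i],st[i,4],zt,k,"y rel mouth",(k-[.4642,.0370])@f)
E
```

```text
[328.48453608 153.98969072] 194 0.1318088435460311 [ 0.64396089 -0.03781984] y rel mouth -0.09155477142035727
[333.57647059 262.55882353] 170 0.13188113960588996 [ 0.4727895  -0.04189317] y rel mouth -0.07935233993802406
```

View pics/top9.png

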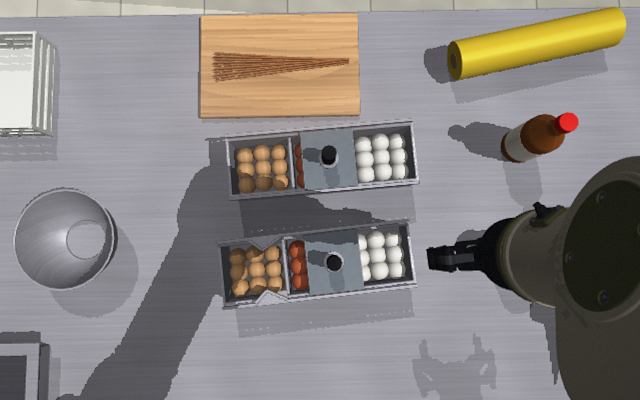

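The knob at (334,262) sits about 79 mm short of the mouth, inside the 60 to 100 mm window. The other cover at (328,154) has not moved, and the gripper is clear.

```bash
python3 -c "
from cell import r
print(r.hand_in())"
```

```text
the job is handed in; nothing more can be done
None
```

The cover on the bent tray was run into the tight spot until it bound (about 6 N), backed off to about 35–40 mm short of the mouth and released; the other cover did not move, and the job is handed in (no verdict was returned).

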